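# Portion three snack apples at the market counter

### The job

A customer wants one portion of red snack apples. Press the paddle of the red-apple dispenser right down once with the fingertips and keep it down until the three front apples have rolled into its tray, then let it come back up so that the gate is shut and the other two apples wait behind it. Do not touch any apple, leave the green dispenser shut, and leave the jars and pumpkins where they stand.

Things in the scene. Friction and masses are not known exactly. Their poses are not given: they have to be found in the camera images.
- red_paddle (a point): black finger paddle, 56 mm (x) by 34 mm (y), on the upper end of the red rocker, outside the lane. This point: middle of its top face. At rest at (-104, 60, 167) mm in the red stand's frame, its face tilted 0.31 rad down towards the tray; fully down at (-125, 60, 91) mm, tilted 0.31 rad the other way; level half-way; moves on an arc about the pivot
- red_rocker (a joint): angle of the red rocker: 0 at rest (paddle up, gate down, stop blade up), grows as the paddle is pressed, 0.62 rad at its stop. Pressing lowers the stop blade behind the third apple and lifts the gate, which lets apples out from about 0.56. A damped spring (3 N at the paddle at rest, 5 N fully down) returns it in about half a second when let go
- red_stand: the red-apple dispenser, fixed: a plywood lane (54 mm wide inside, sloping 9 degrees) leading to a tray. Origin on the table below the rocker's pivot; x points down the lane to the tray (away from the robot), y to the paddle's side, z up. Pivot axis along y at x 6, z 96 mm. Closed gate at x 75, lane's upper end at x -188, tray from x 87 to 255 mm. Apples in the lane reach 0.14 m above the table
- red_apple1: red snack apple first in the queue, against the gate; a 50 mm ball, about 65 g, free to roll; origin at its centre (its axes turn as it rolls)
- red_apple2: red snack apple second in the queue; a 50 mm ball, about 65 g, free to roll; origin at its centre (its axes turn as it rolls)
- red_apple3: red snack apple third in the queue; a 50 mm ball, about 65 g, free to roll; origin at its centre (its axes turn as it rolls)
- red_apple4: red snack apple fourth in the queue, behind the stop blade; a 50 mm ball, about 65 g, free to roll; origin at its centre (its axes turn as it rolls)
- red_apple5: red snack apple fifth and last in the queue; a 50 mm ball, about 65 g, free to roll; origin at its centre (its axes turn as it rolls)
- green_paddle (a point): black finger paddle, 56 mm (x) by 34 mm (y), on the upper end of the green rocker, outside the lane. This point: middle of its top face. At rest at (-104, 60, 167) mm in the green stand's frame, its face tilted 0.31 rad down towards the tray; fully down at (-125, 60, 91) mm, tilted 0.31 rad the other way; level half-way; moves on an arc about the pivot
- green_rocker (a joint): angle of the green rocker: 0 at rest (paddle up, gate down, stop blade up), grows as the paddle is pressed, 0.62 rad at its stop. Pressing lowers the stop blade behind the third apple and lifts the gate, which lets apples out from about 0.56. A damped spring (3 N at the paddle at rest, 5 N fully down) returns it in about half a second when let go
- green_stand: the green-apple dispenser, fixed: a plywood lane (54 mm wide inside, sloping 9 degrees) leading to a tray. Origin on the table below the rocker's pivot; x points down the lane to the tray (away from the robot), y to the paddle's side, z up. Pivot axis along y at x 6, z 96 mm. Closed gate at x 75, lane's upper end at x -188, tray from x 87 to 255 mm. Apples in the lane reach 0.14 m above the table
- green_apple1: green snack apple first in the queue, against the gate; a 50 mm ball, about 65 g, free to roll; origin at its centre (its axes turn as it rolls)
- green_apple2: green snack apple second in the queue; a 50 mm ball, about 65 g, free to roll; origin at its centre (its axes turn as it rolls)
- green_apple3: green snack apple third in the queue; a 50 mm ball, about 65 g, free to roll; origin at its centre (its axes turn as it rolls)
- green_apple4: green snack apple fourth and last in the queue; a 50 mm ball, about 65 g, free to roll; origin at its centre (its axes turn as it rolls)
- jam_jar: dark red jam jar, 62 mm across, 89 mm tall, white lid; bystander; origin at the middle of its underside
- berry_jar: dark purple jam jar, 62 mm across, 89 mm tall, black lid; bystander; origin at the middle of its underside
- honey_jar: amber honey jar, 62 mm across, 89 mm tall, brass lid; bystander; origin at the middle of its underside
- white_pumpkin: small white pumpkin, 54 mm across, 40 mm tall plus stem, standing between the two dispensers; bystander; origin at the middle of its underside
- orange_pumpkin: small orange pumpkin, 72 mm across, 50 mm tall plus stem; bystander; origin at the middle of its underside
Not all that is in view belongs to the job. What is shaped like the red_apple3 but purple is not meant. What is shaped like the red_apple2 but purple is not meant.

How it is judged (in metres and radians):
On the way, in this order (a step that is already met when the one before it is completed fails the run):
1. the fingers press the red paddle well down (value of joint red_rocker above 0.45 rad and contact force between the fingers and red_rocker above 0.5 N), for 0.1 s.
2. with the paddle still held down, the three front red apples are in the tray and the other two are held back (all of step 1 and x of red_apple1 in the frame of red_stand between 0.1 and 0.26 m and y of red_apple1 in the frame of red_stand between -0.07 and 0.07 m and z of each of red_apple1, red_apple2, red_apple3 in the frame of red_stand below 0.09 m and x of red_apple2 in the frame of red_stand between 0.1 and 0.26 m and y of red_apple2 in the frame of red_stand between -0.07 and 0.07 m and x of red_apple3 in the frame of red_stand between 0.1 and 0.26 m and y of red_apple3 in the frame of red_stand between -0.07 and 0.07 m and x of red_apple4 in the frame of red_stand between -0.19 and 0.07 m and y of red_apple4 in the frame of red_stand between -0.02 and 0.02 m and z of each of red_apple4, red_apple5 in the frame of red_stand below 0.125 m and x of red_apple5 in the frame of red_stand between -0.19 and 0.07 m and y of red_apple5 in the frame of red_stand between -0.02 and 0.02 m), for 0.1 s.
At the end, for the whole second after the job is handed in: the three front red apples lie at rest in the red tray (inside its walls), the other two at rest in the lane behind the gate, both rockers back within 0.06 rad of rest, the four green apples still in their lane (value of joint each of red_rocker, green_rocker below 0.06 rad and x of red_apple1 in the frame of red_stand between 0.1 and 0.26 m and y of red_apple1 in the frame of red_stand between -0.07 and 0.07 m and z of each of red_apple1, red_apple2, red_apple3 in the frame of red_stand below 0.09 m and x of red_apple2 in the frame of red_stand between 0.1 and 0.26 m and y of red_apple2 in the frame of red_stand between -0.07 and 0.07 m and x of red_apple3 in the frame of red_stand between 0.1 and 0.26 m and y of red_apple3 in the frame of red_stand between -0.07 and 0.07 m and x of red_apple4 in the frame of red_stand between -0.19 and 0.07 m and y of red_apple4 in the frame of red_stand between -0.02 and 0.02 m and z of each of red_apple4, red_apple5 in the frame of red_stand below 0.125 m and x of red_apple5 in the frame of red_stand between -0.19 and 0.07 m and y of red_apple5 in the frame of red_stand between -0.02 and 0.02 m and linear speed of each of red_apple1, red_apple2, red_apple3, red_apple4, red_apple5 below 0.03 m/s and x of green_apple1 in the frame of green_stand between -0.19 and 0.07 m and y of green_apple1 in the frame of green_stand between -0.02 and 0.02 m and z of each of green_apple1, green_apple2, green_apple3, green_apple4 in the frame of green_stand below 0.125 m and x of green_apple2 in the frame of green_stand between -0.19 and 0.07 m and y of green_apple2 in the frame of green_stand between -0.02 and 0.02 m and x of green_apple3 in the frame of green_stand between -0.19 and 0.07 m and y of green_apple3 in the frame of green_stand between -0.02 and 0.02 m and x of green_apple4 in the frame of green_stand between -0.19 and 0.07 m and y of green_apple4 in the frame of green_stand between -0.02 and 0.02 m); the robot touches nothing.
It fails at once if the robot touches an apple (more than 0.5 N) (contact force between any of the fingers, the arm and red_apple1 above 0.5 N or contact force between any of the fingers, the arm and red_apple2 above 0.5 N or contact force between any of the fingers, the arm and red_apple3 above 0.5 N or contact force between any of the fingers, the arm and red_apple4 above 0.5 N or contact force between any of the fingers, the arm and red_apple5 above 0.5 N or contact force between any of the fingers, the arm and green_apple1 above 0.5 N or contact force between any of the fingers, the arm and green_apple2 above 0.5 N or contact force between any of the fingers, the arm and green_apple3 above 0.5 N or contact force between any of the fingers, the arm and green_apple4 above 0.5 N).
It fails at once if an apple leaves the dispenser, or is lifted out of its lane or tray (z of any of red_apple1, red_apple2, red_apple3, red_apple4, red_apple5 in the frame of red_stand above 0.14 m or z of any of green_apple1, green_apple2, green_apple3, green_apple4 in the frame of green_stand above 0.14 m or height (world z) of any of red_apple1, red_apple2, red_apple3, red_apple4, red_apple5, green_apple1, green_apple2, green_apple3, green_apple4 below 0.025 m).
It fails at once if more than three red apples pass the gate (x of any of red_apple4, red_apple5 in the frame of red_stand above 0.09 m).
It fails at once if the green rocker is worked (more than 0.12 rad) (value of joint green_rocker above 0.12 rad).
It fails at once if a jar or pumpkin is moved more than 15 mm or tipped (distance of any of jam_jar, berry_jar, honey_jar, white_pumpkin, orange_pumpkin from where it was at the start of the episode above 0.015 m or angle between any of jam_jar, berry_jar, honey_jar, white_pumpkin, orange_pumpkin's own z axis and vertical above 0.2 rad).
It also fails if it takes over 35 s, if anything falls off the work surface, if the arm or the gripper's body presses on something with over 40 N, if the wrist force passes 120 N, or if a joint passes its speed limit or range.

### The arm

A 6-joint arm with a two-finger parallel gripper is mounted at the origin on the work surface. World frame = base frame: x ahead of the robot, y to its left, z up, the work surface at z = 0. Lengths are in m, angles in degrees, forces in N, time in s.
With the tool pointing down it reaches from about 0.25 to 0.725 m from the base axis. Payload 9.7 kg.
Tool frame: the origin (TCP) lies at the very end of the fingers, on their centre line; the grasp point (between the pads) lies 19 mm behind it (bot.grip_point_offset is the distance from the TCP to the grasp point, in m); y points along the fingers, x is the direction in which the jaws open and shut, and the axes are right-handed (so a half turn about y gives the same grasp; the last joint's range is limited). The gripper opens to 85 mm and grips with 20 to 120 N. Pads are 22 mm wide; open, the fingers measure 114 mm over their backs; the gripper's body (76 mm by 85 mm) begins 54 mm behind the grasp point. The pads swing forward as they close: fully open they stand 13 mm farther back than shut.
Start: joints at [-69.156, 4.979, 10.078, 95.1, 0, 90], TCP at [0.196, -0.514, 0.231] pointing down, gripper open.
Joint ranges: [-179.16, 179.16], [-48.56, 103.87], [-65.8, 70.77], [-126.05, 130.52], [-82.76, 87.17], [-180, 180]. Speed limits (degrees/s): [127.2, 127.2, 147.25, 180, 180, 180].

### API

Orientations are given as [roll, pitch, yaw] about the fixed x, y, z axes, in that order (R = Rz(yaw) Ry(pitch) Rx(roll)).
In Python, from workcell import bot gives the robot as it stands.
- The arm moves only by the shell command python3 -m inch 'ROWS' [FORCE]. ROWS is JSON, a list of rows, each a list of 3 entries, a list of its own where there are three numbers: the shift along the tool's x, y, z in mm, then the turn, a rotation vector about the tool's x, y, z in rad, then the finger opening in mm, from 0 to 85.4. In form: [[[x, y, z], [ax, ay, az], grip], ...]. A call has 1 to 20 rows; each row is the pose to reach, as a shift and turn from the pose measured when the call began, along the tool's axes at that moment; what a row does not reach only later rows make up. A row lasts 1/10 s, in which the tool goes at most 50 mm and 8.59 degrees, less where a joint would pass 70% of its speed; a pose out of reach is approached as far as the arm can. A call with a gripper value outside its range is refused whole. The fingers move at their own pace and stop on an object; FORCE is the grip in N (left out, the last holds). Time passes only in rows, so rows that repeat a pose let the fingers close. It gives the time, the measured TCP pose, the force and the opening at its end, in the units of the state.
- bot.get_obs(): the state, without advancing time (a new reading comes with each control period).
- bot.camera(name): name is "scene" or "top"; returns a dict with "frame" (384x512x3 uint8, red, green, blue), "mtx" (3x3 intrinsics, pixels), "origin" and "orientation" of the camera in the world. Camera axes: x right, y down, z forward; pixel columns grow to the right and rows downward; lengths in m; the calibration is good to about 2 mm. A picture is of the moment at which its call begins. There is no depth.
- bot.job_done(): hands the job in, once; it reports no verdict.
Trained networks look in a picture, given as the dict that the camera call returned (one of the last four; its "shot" number tells which), for a name from the list of things; names that differ only in an ending like _2 or _b are one class to them, and where a whole thing is asked for, a point or a joint stands for the part that bears it (a point fixed in the world has none). Each returns a list of dicts, best first, with "confidence" (0 to 1); they miss things now and then, are a little off and sometimes report something else, mostly with a low value. They report only what shows in the picture. A call takes as long as a camera call. They do not tell look-alikes from the thing itself.
- bot.search_frame(picture, name): "box" ([left, top, right, bottom] in pixels, round what is visible of it).
- bot.cut_out(picture, name): "region" (384x512 bool, what is visible of it) and "box" ([left, top, right, bottom] in pixels, round what is visible of it).
The state is a dict: "time": time; "q": joint angles; "qd": joint speeds; "joint_efforts": joint torques, N m; "ee_pos": TCP position; "tcp_rot": TCP orientation; "wrist_force": force on the tool from outside, world axes, zero at the start; "torque": the same for the moment, N m; "opening": finger opening in m.
Only numpy, scipy, OpenCV 4.12 (cv2) and the standard library are available. Lean on these libraries where they do the work, as an engineer would, in place of code of your own. Each camera call takes 0.05 s, during which the arm holds its last target. There are 200 camera calls.

## Working session

There is one attempt and no reset: what is moved stays moved. The work goes in short steps, Python scripts to look and compute and a shell command to move; the robot and the scene stay as the last step left them, time stands still between calls to the robot, and variables do not carry over. Pictures are saved under pics/ and viewed, about 8 in all and at most 12, crops included, and the job is handed in when it is done.

```bash
mkdir -p pics
python3 - <<'E'
from workcell import bot
import cv2, numpy as np
o=bot.get_obs(); print(o)
for n in("scene","top"):
    c=bot.camera(n); cv2.imwrite(f"pics/{n}0.png",c["frame"][:,:,::-1])
    print(n,np.array(c["mtx"]).tolist(),c["origin"],c["orientation"],c["shot"])
    for t in("red_paddle","green_paddle","red_stand","green_stand","red_apple1","green_apple1","orange_pumpkin","honey_jar","jam_jar","berry_jar","white_pumpkin"):
        print(t,[(r["box"],round(r["confidence"],2)) for r in bot.search_frame(c,t)][:9])
E
```

```text
{'time': 0.0, 'q': array([-6.91556113e+01,  5.01258167e+00,  1.00335730e+01,  9.50989797e+01,
       -1.99459601e-04,  8.99998032e+01]), 'qd': array([-0.05588074, -0.06579714,  0.11465969, -0.08739562,  0.00561317,
       -0.01889172]), 'joint_efforts': array([ 7.39480365e-04, -5.20386350e+01,  4.64807189e+01,  1.62585871e-02,
        1.77714778e-04, -1.08005474e-05]), 'ee_pos': array([ 0.19562483, -0.51378937,  0.23056096]), 'tcp_rot': array([-9.00001992e+01,  7.79884419e-02, -6.91554145e+01]), 'wrist_force': array([-0.1273724 ,  0.26212385,  0.02950358]), 'torque': array([ 0.00882552, -0.02700955,  0.02028179]), 'opening': 0.08503297630670718}
scene [[437.8484853622064, 0.0, 258.9242840287437], [0.0, 437.8484853622064, 196.2676229550278], [0.0, 0.0, 1.0]] [ 1.13935216 -0.70384757  1.12483977] [-137.20190446   -0.13975438   37.30654754] 1
red_paddle []
green_paddle [([262.0, 127.3, 313.9, 187.3], 0.91), ([230.3, 120.7, 353.0, 234.4], 0.46)]
red_stand [([171.1, 201.7, 309.4, 347.9], 0.66), ([226.6, 260.0, 245.4, 275.0], 0.54), ([152.6, 317.8, 180.8, 344.8], 0.54)]
green_stand [([230.
[... 1345 characters left out ...]
32.5, 222.3], 0.57), ([259.4, 123.2, 273.5, 138.8], 0.5)]
green_apple1 [([182.9, 192.1, 202.3, 208.2], 0.59), ([181.2, 206.4, 199.8, 223.7], 0.59), ([178.7, 244.8, 196.8, 263.1], 0.54), ([187.5, 227.9, 197.7, 240.7], 0.53)]
orange_pumpkin [([397.5, 168.0, 423.4, 188.1], 0.95)]
honey_jar [([102.5, 178.2, 131.8, 203.9], 0.56), ([177.2, 246.1, 199.7, 263.1], 0.33)]
jam_jar [([97.6, 225.0, 135.6, 248.1], 0.21)]
berry_jar [([101.8, 228.5, 132.5, 246.5], 0.82), ([316.2, 219.3, 331.4, 238.7], 0.67), ([178.2, 244.5, 197.1, 263.2], 0.5), ([315.9, 204.1, 335.0, 221.3], 0.35)]
white_pumpkin [([249.5, 233.5, 267.0, 254.4], 0.72), ([296.5, 90.4, 356.1, 250.1], 0.66), ([398.1, 167.0, 421.7, 189.5], 0.32)]
```

Run:
```python
import cv2,numpy as np
a=cv2.imread("pics/top0.png")[70:310,80:440]
cv2.imwrite("pics/topc.png",cv2.resize(a,None,fx=2.2,fy=2.2,interpolation=cv2.INTER_CUBIC))
a=cv2.imread("pics/scene0.png")[100:360,110:370]
cv2.imwrite("pics/scenec.png",cv2.resize(a,None,fx=2.3,fy=2.3,interpolation=cv2.INTER_CUBIC))
```

```text
(no output)
```

View pics/topc.png

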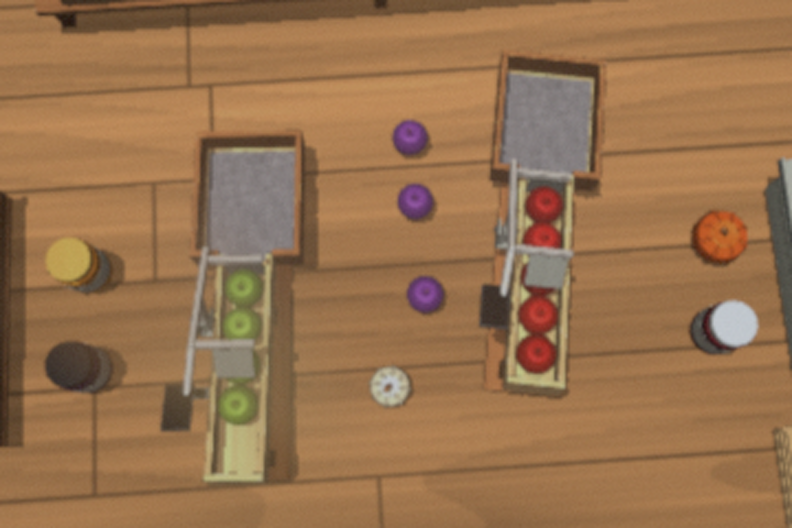

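View pics/scenec.png

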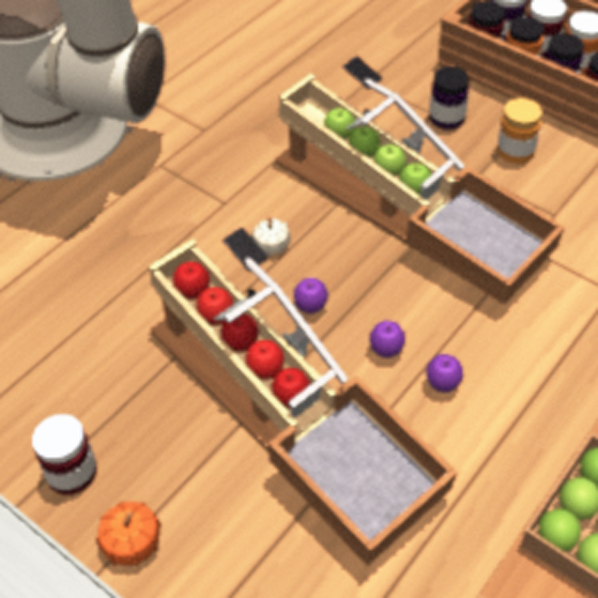

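Top crop: red paddle at (495,305), i.e. full-picture (305,209). Red apple 1 is at (545,204) and apple 5 at (537,354). The three purple balls on the table are decoys, and the green paddle is at (177,407). In the scene crop the red paddle is at (245,247), beside the lane with the red apples. The white pumpkin is next to the paddle at (271,237).

```bash
cat > h.py <<'E'
import numpy as np,cv2
from scipy.spatial.transform import Rotation as R
from scipy.optimize import least_squares
def proj(c,p):
    Rm=R.from_euler("xyz",c["orientation"],degrees=True).as_matrix()
    q=(np.atleast_2d(p)-c["origin"])@Rm@np.array(c["mtx"]).T
    return q[:,:2]/q[:,2:]
E
python3 - <<'E'
from h import *
from workcell import bot
C=[bot.camera("top"),bot.camera("scene")]
t=lambda x,y:(80+(x-.6)/2.2,70+(y-.6)/2.2); s=lambda x,y:(110+(x-.6)/2.3,100+(y-.6)/2.3)
def paddle(c,u,v):
    g=c["frame"].max(2); m=(g<60).astype(np.uint8)
    n,l,st,ce=cv2.connectedComponentsWithStats(m)
    i=min(range(1,n),key=lambda i:np.hypot(*(ce[i]-[u,v]))+(st[i,4]<60)*99); print("paddle",st[i],ce[i]); return ce[i]
obs={"rp":(paddle(C[0],*t(495,305)),paddle(C[1],*s(245,247))),
 "gp":(paddle(C[0],*t(177,407)),paddle(C[1],*s(362,72))),
 "ra1":(t(545,204),s(291,385)),"ra2":(t(544,238),s(265,358)),"ra4":(t(539,314),s(214,304)),"ra5":(t(537,354),s(192,279)),
 "wp":(t(390,386),s(271,237)),"purple":(t(426,295),s(311,295))}
P={}
for k,o in obs.items():
    r=least_squares(lambda p:np.concatenate([proj(c,p)[0]-q for c,q in zip(C,o)]),[.4,0,.1]); P[k]=r.x
    print(k,np.round(r.x*1000),"err",np.round(r.fun,1))
d=P["ra1"]-P["ra5"]; print("yaw",np.degrees(np.arctan2(d[1],d[0])),"slope",np.degrees(np.arctan2(d[2],np.hypot(d[0],d[1]))))
# stand fit: apples 1,2,4,5 on lane line (free x), paddle known
def f(v):
    x,y,w=v[:3]; M=R.from_euler("z",w).as_matrix()
    st=lambda p:M@np.array(p)+[x,y,0]
    e=[]
    for (k,a) in zip(("ra1","ra2","ra4","ra5"),v[3:7]):
        for c,q in zip(C,obs[k]): e+=list(proj(c,st([a,0,v[7]-np.tan(np.radians(9))*a]))[0]-q)
    for c,q in zip(C,obs["rp"]): e+=list(proj(c,st([-.104,.06,.165]))[0]-q)
    return np.array(e)
r=least_squares(f,[.45,-.1,0,.05,0,-.1,-.15,.09]); print(np.round(r.x,4),np.round(r.fun,1))
x,y,w=r.x[:3];M=R.from_euler("z",w).as_matrix()
for p in([-.104,.06,.167],[-.125,.06,.091],[-.188,0,0]): print(p,np.round(M@np.array(p)+[x,y,0],4))
E
```

```text
paddle [302 211   1   2   2] [302.  211.5]
paddle [209 201  16  12  60] [216.96666667 206.41666667]
paddle [ 78 229   3  43  90] [ 79.27777778 252.24444444]
paddle [298 129  15  17 202] [305.47524752 137.17326733]
rp [ 523. -100.  158.] err [-0.7 -0.5 -1.   0.1]
gp [460. 542. -23.] err [ 2.8  2.7  5.1 -1.7]
ra1 [ 669. -192.   83.] err [-0.7 -0.6 -0.9  0.1]
ra2 [ 623. -185.   92.] err [-0.6 -0.5 -0.8  0.1]
ra4 [ 523. -168.  106.] err [-0.5 -0.4 -0.7  0.1]
ra5 [ 475. -159.  111.] err [-0.9 -0.7 -1.3  0.1]
wp [453.  22.  19.] err [-0.4 -0.4 -0.7  0.1]
purple [570. -32.  25.] err [-0.8 -0.7 -1.1  0.2]
yaw -9.847323793308863 slope -8.045494122228718
[ 0.6152 -0.1828 -0.182   0.055   0.0073 -0.0931 -0.1422  0.091 ] [-0.6 -0.4 -1.   0.4 -1.2 -0.3 -0.5  0.2 -1.2 -0.4 -0.2 -0.3 -1.4 -0.9
 -0.9 -0.6  1.5 -1.2 -2.1 -0.4]
[-0.104, 0.06, 0.167] [ 0.5238 -0.1049  0.167 ]
[-0.125, 0.06, 0.091] [ 0.5031 -0.1011  0.091 ]
[-0.188, 0, 0] [ 0.4303 -0.1488  0.    ]
```

```bash
cat >> h.py <<'E'
def shift(o,target,yaw):
    """tool-axes shift (mm) and turn for tool-down pose at target with tool x at yaw (rad)"""
    T=R.from_euler("xyz",o["tcp_rot"],degrees=True); G=R.from_euler("xyz",[-np.pi/2,0,yaw])
    return np.round(T.inv().apply(np.array(target)-o["ee_pos"])*1000,1),np.round((T.inv()*G).as_rotvec(),3)
E
python3 - <<'E'
from h import *
from workcell import bot
C=[bot.camera("top"),bot.camera("scene")]
for c,(x0,y0,x1,y1) in zip(C,[(296,196,312,222),(205,196,230,220)]):
    g=c["frame"][y0:y1,x0:x1].max(2); 
    m=g<85; v,u=np.nonzero(m); print(m.sum(),u.mean()+x0,v.mean()+y0,u.min()+x0,u.max()+x0,v.min()+y0,v.max()+y0)
o=(304.7,208.4),(216.9,206.6)
r=least_squares(lambda p:np.concatenate([proj(c,p)[0]-q for c,q in zip(C,o)]),[.4,0,.1]);print(r.x,r.fun)
# orientation + offset from apples: refit with apple1 x fixed .050 and new paddle
t=lambda x,y:(80+(x-.6)/2.2,70+(y-.6)/2.2); s=lambda x,y:(110+(x-.6)/2.3,100+(y-.6)/2.3)
A=[(.05,t(545,204),s(291,385)),(.0005,t(544,238),s(265,358)),(None,t(539,314),s(214,304)),(None,t(537,354),s(192,279))]
def f(v):
    M=R.from_euler("z",v[2]).as_matrix(); st=lambda p:M@np.array(p)+[v[0],v[1],0]; e=[]
    for i,(a,q1,q2) in enumerate(A):
        a=a if a is not None else v[4+i-2]
        for c,q in zip(C,(q1,q2)): e+=list(proj(c,st([a,0,v[3]-np.tan(np.radians(9))*a]))[0]-q)
    for c,q in zip(C,o): e+=list(proj(c,st([-.104,.06,.167]))[0]-q)
    return np.array(e)
r=least_squares(f,[.62,-.18,-.18,.09,-.1,-.15]); print(np.round(r.x,4),np.round(r.fun,1))
x,y,w=r.x[:3];M=R.from_euler("z",w).as_matrix()
for p in([-.104,.06,.167],[-.106,.061,.205],[-.125,.06,.091]): print(np.round(M@np.array(p)+[x,y,0],4))
print(shift(bot.get_obs(),M@np.array([-.106,.061,.205])+[x,y,0],w))
E
```

```text
208 304.47115384615387 209.60096153846155 299 311 200 220
130 216.51538461538462 206.84615384615384 208 225 200 213
[ 0.5296388  -0.10662265  0.16755598] [-0.68033824 -0.55456172 -0.98414569  0.12786348]
[ 0.6212 -0.1844 -0.1745  0.0903 -0.0992 -0.1482] [-0.6 -0.8 -0.7  0.6 -1.  -0.  -0.8  0.1 -0.7 -0.4 -0.5 -0.1 -0.8 -1.
 -1.3 -0.3 -0.4 -0.4 -1.2  0.3]
[ 0.5292 -0.1073  0.167 ]
[ 0.5274 -0.1059  0.205 ]
[ 0.5085 -0.1036  0.091 ]
(array([-263.3,   26.3,  455.2]), array([ 0.   , -1.033,  0.   ]))
```

```bash
python3 -m inch '[[[-20,0,35],[0,-0.08,0],0],[[-41,0,70],[0,-0.16,0],0],[[-61,0,105],[0,-0.24,0],0],[[-81,0,140],[0,-0.32,0],0],[[-101,0,175],[0,-0.4,0],0],[[-121,0,210],[0,-0.48,0],0],[[-142,0,245],[0,-0.56,0],0],[[-162,0,280],[0,-0.64,0],0],[[-182,0,315],[0,-0.72,0],0],[[-202,0,350],[0,-0.8,0],0],[[-223,0,385],[0,-0.87,0],0],[[-243,0,420],[0,-0.95,0],0],[[-263,5,455],[0,-1.03,0],0],[[-263,15,455],[0,-1.033,0],0],[[-263,20,455],[0,-1.033,0],0],[[-263,20,455],[0,-1.033,0],0]]'
python3 - <<'E'
from workcell import bot
import cv2
o=bot.get_obs(); print(o["ee_pos"],o["tcp_rot"],o["wrist_force"],o["opening"],o["time"])
a=bot.camera("scene")["frame"][150:300,150:330,::-1]
cv2.imwrite("pics/s1.png",cv2.resize(a,None,fx=4,fy=4,interpolation=cv2.INTER_CUBIC))
E
```

```text
time: 3.0
ee_pos: [0.5266, -0.1067, 0.2105]
tcp_rot: [-90.0, 0.1, -10.0]
wrist_force: [1.0, 0.3, -0.2]
opening: -0.0001
[ 0.52660196 -0.10669303  0.21047086] [-9.00089705e+01  8.97082868e-02 -1.00258816e+01] [ 1.00001825  0.307441   -0.18908479] -6.840474439009136e-05 3.0
```

View pics/s1.png

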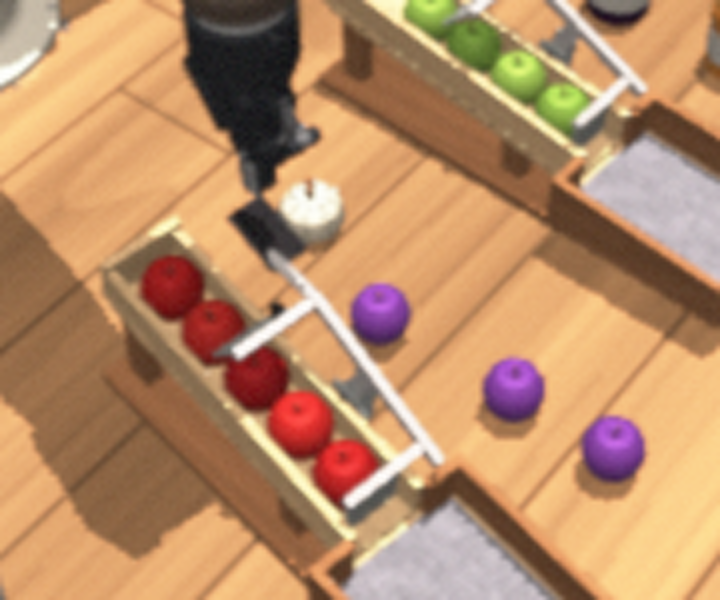

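```bash
python3 -m inch '[[[0,15,0],[0,0,0],0],[[0,30,0],[0,0,0],0],[[-1,40,0],[0,0,0],0],[[-5,50,0],[0,0,0],0],[[-9,60,0],[0,0,0],0],[[-12,70,0],[0,0,0],0],[[-14,80,0],[0,0,0],0],[[-16,90,0],[0,0,0],0],[[-18,98,0],[0,0,0],0],[[-18,106,0],[0,0,0],0],[[-19,112,0],[0,0,0],0],[[-19,112,0],[0,0,0],0]]'
python3 - <<'E'
from workcell import bot
import cv2
o=bot.get_obs(); print(o["ee_pos"],o["wrist_force"],o["time"])
a=bot.camera("scene")["frame"][150:350,150:330,::-1]
cv2.imwrite("pics/s2.png",cv2.resize(a,None,fx=3,fy=3,interpolation=cv2.INTER_CUBIC))
E
```

```text
time: 4.25
ee_pos: [0.5077, -0.1037, 0.0984]
tcp_rot: [-90.0, 0.1, -10.1]
wrist_force: [-2.2, -0.4, 4.0]
opening: 0.0001
[ 0.50773655 -0.10370918  0.09842503] [-2.24560751 -0.40974789  4.01302983] 4.25
```

View pics/s2.png

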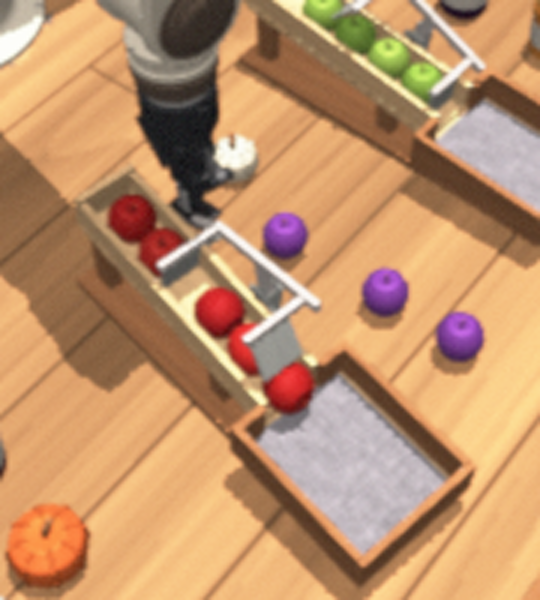

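The gate is lifted and apple 1 is entering the tray. Apples 4 and 5 are held back by the blade. I'll press a little further and hold.

```bash
python3 -m inch '[[[0,2,0],[0,0,0],0],[[0,4,0],[0,0,0],0],[[0,4,0],[0,0,0],0],[[0,4,0],[0,0,0],0],[[0,4,0],[0,0,0],0],[[0,4,0],[0,0,0],0],[[0,4,0],[0,0,0],0],[[0,4,0],[0,0,0],0],[[0,4,0],[0,0,0],0],[[0,4,0],[0,0,0],0],[[0,4,0],[0,0,0],0],[[0,4,0],[0,0,0],0],[[0,4,0],[0,0,0],0],[[0,4,0],[0,0,0],0],[[0,4,0],[0,0,0],0]]'
python3 - <<'E'
from workcell import bot
import cv2
a=bot.camera("scene")["frame"][150:350,150:330,::-1]
cv2.imwrite("pics/s3.png",cv2.resize(a,None,fx=3,fy=3,interpolation=cv2.INTER_CUBIC))
E
```

```text
time: 5.8
ee_pos: [0.5078, -0.1037, 0.095]
tcp_rot: [-90.0, 0.0, -10.1]
wrist_force: [-3.3, -1.7, 4.7]
opening: -0.0003
```

View pics/s3.png

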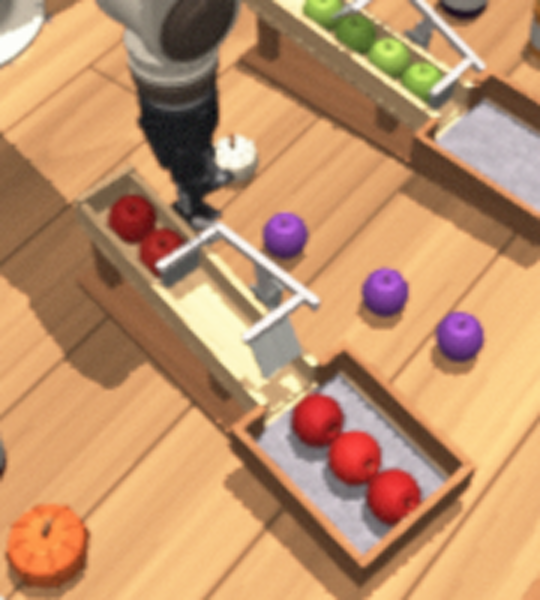

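All three apples are in the tray, at (318,420), (355,457) and (392,495). Apples 4 and 5 are still behind the blade. Next I hold briefly, then come back up along the arc.

```bash
python3 -m inch '[[[0,0,0],[0,0,0],0],[[0,0,0],[0,0,0],0],[[0,0,0],[0,0,0],0],[[1,-10,0],[0,0,0],0],[[2,-20,0],[0,0,0],0],[[4,-30,0],[0,0,0],0],[[7,-40,0],[0,0,0],0],[[10,-50,0],[0,0,0],0],[[13,-60,0],[0,0,0],0],[[16,-70,0],[0,0,0],0],[[18,-80,0],[0,0,0],0],[[18,-95,0],[0,0,0],0],[[18,-115,0],[0,0,0],0],[[0,-140,0],[0,0,0],0],[[-20,-160,0],[0,0,0],0],[[-20,-160,0],[0,0,0],0],[[-20,-160,0],[0,0,0],0],[[-20,-160,0],[0,0,0],0],[[-20,-160,0],[0,0,0],0],[[-20,-160,0],[0,0,0],0]]'
python3 - <<'E'
from workcell import bot
import cv2
from h import *
c=bot.camera("scene");a=c["frame"][120:360,110:350,::-1]
cv2.imwrite("pics/s4.png",cv2.resize(a,None,fx=2.5,fy=2.5,interpolation=cv2.INTER_CUBIC))
M=R.from_euler("z",-.1745).as_matrix()
for x in(.1,.26):
  for y in(-.07,.07): print(x,y,np.round((proj(c,M@np.array([x,y,.045])+[.6212,-.1844,0])[0]-[110,120])*2.5))
E
```

```text
time: 7.85
ee_pos: [0.4883, -0.1002, 0.254]
tcp_rot: [-90.0, 0.1, -10.1]
wrist_force: [0.5, 0.0, -0.1]
opening: -0.0002
0.1 -0.07 [296. 453.]
0.1 0.07 [389. 380.]
0.26 -0.07 [397. 556.]
0.26 0.07 [490. 472.]
```

View pics/s4.png

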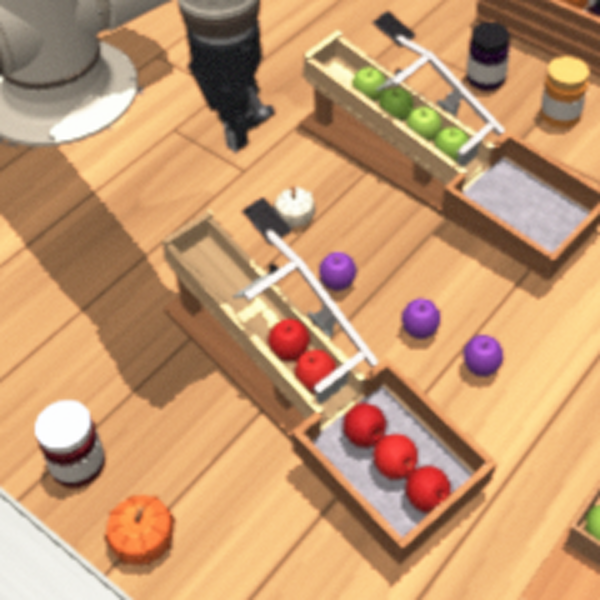

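The paddle is up and the gate is shut with apples 4 and 5 waiting behind it. The three portioned apples lie in the tray, inside the required limits. I'll let everything settle, then check that nothing moves and hand in.

```bash
python3 -m inch '[[[0,0,0],[0,0,0],0],[[0,0,0],[0,0,0],0],[[0,0,0],[0,0,0],0],[[0,0,0],[0,0,0],0],[[0,0,0],[0,0,0],0],[[0,0,0],[0,0,0],0],[[0,0,0],[0,0,0],0],[[0,0,0],[0,0,0],0],[[0,0,0],[0,0,0],0],[[0,0,0],[0,0,0],0],[[0,0,0],[0,0,0],0],[[0,0,0],[0,0,0],0],[[0,0,0],[0,0,0],0],[[0,0,0],[0,0,0],0],[[0,0,0],[0,0,0],0]]'
python3 - <<'E'
from workcell import bot
import numpy as np
a=bot.camera("scene")["frame"].astype(int)
for i in range(5): b=bot.camera("scene")["frame"].astype(int)
d=abs(a-b).max(2)[200:350,180:320]; print("moving px",(d>25).sum(),d.max())
if (d>25).sum()<5: bot.job_done(); print("handed in")
E
```

```text
time: 9.4
ee_pos: [0.4883, -0.1002, 0.2542]
tcp_rot: [-90.0, 0.1, -10.1]
wrist_force: [-0.3, -0.4, 0.1]
opening: 0.0001
moving px 0 14
the job is handed in; nothing more can be done
handed in
```

The job is done and handed in at about 9.7 s of the 35 s allowed. I pressed the red paddle down once with closed fingers, following its arc. I held it while three apples rolled into the tray, then backed off along the same arc.

- **Apples:** the last viewed picture shows three red apples in the tray, and apples 4 and 5 in the lane behind the shut gate.
- **Paddle:** it is back up in that picture, judged by eye because the rocker angle could not be read directly.
- **Everything else:** the green apples, jars and pumpkins in view look undisturbed.
- **Final check:** a comparison of frames over about 0.25 s showed no movement around the red tray and lower lane. The arm is clear of everything, with wrist force near zero.
- **Problem on the way:** the first automatic detection of the paddle in the top picture was wrong, and I corrected it before moving. No checks failed after that.

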